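# Lock the modelling turntable with its pin

### The arm

A 7-joint arm with a two-finger parallel gripper is mounted at the origin on the work surface. World frame = base frame: x ahead of the robot, y to its left, z up, the work surface at z = 0. Lengths are in mm, angles in rad, forces in N, time in s.
With the tool pointing down it reaches from about 425 to 925 mm from the base axis. Payload 6.8 kg.
Tool frame: the origin (TCP) lies between the finger pads; the fingertips stand r.nose_length ahead of it and the grasp point (between the pads) lies 5 mm behind it (r.nose_length is the distance from the TCP to the fingertips, in mm); z points along the fingers, y is the direction in which the jaws open and shut (so a half turn about z gives the same grasp; the last joint's range is limited). The gripper opens to 85 mm and grips with 20 to 120 N. Pads are 22 mm wide; open, the fingers measure 114 mm over their backs; the gripper's body (76 mm by 85 mm) begins 54 mm behind the grasp point. The pads swing forward as they close: fully open they stand 13 mm farther back than shut.
Start: joints at [-0.108, 0.477, 0.022, 1.555, -0.011, 1.109, -0.083], TCP at [675.016, 0.007, 245.308] pointing down, gripper open.
Joint ranges: [-2.96, 2.96], [-0.34, 2.1], [-1.41, 1.46], [0.24, 2.44], [-1.37, 4.51], [0.17, 1.92], [-2.96, 2.96]. Speed limits (rad/s): [2.39, 2.39, 3.14, 3.14, 3.14, 3.14, 3.14].

### API

Orientations are given as [roll, pitch, yaw] about the fixed x, y, z axes, in that order (R = Rz(yaw) Ry(pitch) Rx(roll)).
In Python, from bench import r, get_image, search_frame, tip_of gives the robot as it stands. The module is installed in compiled form; this text tells all that it offers.
- The arm moves only by the tool move_arm, never from a script. Its arguments are lists of equal length, an entry for each row: "linear": the shift along the world's x, y, z in m, a list of three; "twist": the turn, a rotation vector about the world's x, y, z in rad, a list of three; "gripper": the finger opening in m, from 0 to 0.0854. In form: {"linear": [[dx, dy, dz], ...], "twist": [[wx, wy, wz], ...], "gripper": [gripper, ...]}. A call has exactly 10 rows; each row shifts and turns the pose as measured when the row begins; what a row does not reach is not made up. A row lasts 1/10 s, in which the tool goes at most 50 mm and 8.59 degrees, less where a joint would pass 70% of its speed; a pose out of reach is approached as far as the arm can. A call is refused whole if a number of a shift passes 0.05 or a number of a turn 0.15, either way. A call with a gripper value outside its range is refused whole. The fingers move at their own pace and stop on an object; "squeeze" is the grip in N (left out, the last holds). Time passes only in rows, so rows that do not move let the fingers close, or fill a call up. It gives the time, the measured TCP pose, the force and the opening at its end, in the units of the state.
- r.get_state(): the state, without advancing time (a new reading comes with each control period).
- get_image(name): name is "scene" or "side" or "wrist"; returns a dict with "color" (480x640x3 uint8, red, green, blue), "depth" (480x640 float32, mm along the optical axis (not along the pixel's ray), 0 where there is no reading), "fx", "fy", "cx", "cy" (pixels), "R" (3x3) and "t" (3): a world point X has camera coordinates R X + t. Camera axes: x right, y down, z forward; pixel columns grow to the right and rows downward; lengths in mm; the calibration is good to about 2 mm. A picture is of the moment at which its call begins.
- r.finish_job(): hands the job in, once; it reports no verdict.
Trained networks look in a picture, given as the dict that the camera call returned (one of the last four; its "shot" number tells which), for a name from the list of things; names that differ only in an ending like _2 or _b are one class to them, and where a whole thing is asked for, a point or a joint stands for the part that bears it (a point fixed in the world has none). Each returns a list of dicts, best first, with "p" (0 to 1); they miss things now and then, are a little off and sometimes report something else, mostly with a low value. They report only what shows in the picture. A call takes as long as a camera call. They do not tell look-alikes from the thing itself.
- search_frame(thing, picture): "pixel" ([column, row] in pixels, amid what is visible of it).
- tip_of(thing, picture): "pixel" ([column, row] in pixels: a listed point, or the origin of a listed thing).
The state is a dict: "clock": time; "joint_positions": joint angles; "joint_vel": joint speeds; "joint_efforts": joint torques, N m; "eef_pos": TCP position; "ee_rot": TCP orientation; "contact_force": force on the tool from outside, world axes, zero at the start; "wrist_torque": the same for the moment, N m; "opening": finger opening in mm.
Only numpy, scipy, OpenCV 4.12 (cv2) and the standard library are available. Lean on these libraries where they do the work, as an engineer would, in place of code of your own. Each camera call takes 0.05 s, during which the arm holds its last target.

### The job

Lock the modelling turntable so that the lion on it can be painted: take the steel locking pin from the tool block, put it through the steel-bushed hole in the wheel and, turning the wheel with it, feel for an index hole in the plate hidden underneath. When the pin drops in, press it fully home, its collar down on the wheel, and let go. Leave the lion standing in the middle of the wheel and everything else where it is.

Things in the scene. Friction and masses are not known exactly. Their poses are not given: they have to be found in the camera images.
- pin: steel locking pin, 95 mm long, 180 g, upright in one hole of the tool block, tip down, collar resting on the block's top. From the tip up: nose tapering from 8 to 14 mm diameter over 6 mm; round shank of 14 mm to 38 mm; round collar of 30 mm diameter from 38 to 43 mm; round ribbed grip of 24 mm diameter to the top at 95 mm. Origin at the tip, z up along the pin
- pin_tip (a point): the pin's tip (same point as the origin)
- pin_seat (a point): on the pin's axis at the underside of its collar, 38 mm above the tip
- pin_grip (a point): on the pin's axis at the middle of its grip, 68 mm above the tip; a good height to hold it
- block: wooden tool block 200 x 60 x 50 mm, fixed to the bench left or right of the turntable, long side along its x. Origin at the centre of its underside. Three holes of 16 mm diameter, 42 mm deep, in a row along x at -65, 0 and 65 mm: one holds the pin, the others a wooden loop tool and a wooden paddle tool, in any order
- wheel: round plywood wheel of the modelling turntable, 280 mm diameter, 18 mm thick, its top 88 mm above the bench, turning freely either way, without end stops, about the vertical on a fixed cast-iron base (drag at the bush about 0.6 N). Origin at the centre of its top face, z up. The bushed hole lies 105 mm from the centre on the wheel's own -x side
- wheel_hole (a point): centre of the mouth of the wheel's through hole: 16 mm diameter, in a steel bush of 28 mm flush with the wheel's top; z up. A pin in it whose tip rests on the index plate underneath has its collar 14 mm above the wheel; fully home the collar lies on the wheel
- under_hole (a point): point below the bush on the top face of the base's fixed index plate: flat, 14 mm thick, 6 mm under the wheel, hidden by it. Eight 17 mm through holes lie every 45 degrees on the same 105 mm circle; how they lie is not known. At the start none is under the bush: one is 10 to 35 degrees off. Up to 45 degrees of turn either way brings one under it. Axes are the wheel's
- lion: small clay figure of a seated lion, 85 mm tall on a round foot of 84 mm diameter, 350 g, loose in the middle of the wheel; it turns with the wheel. Origin at the centre of its underside
- loop_tool: wooden modelling tool with a brass ferrule and a wire loop at the top, 126 mm long, standing in the tool block. Origin at its lower end, z up along it
- paddle_tool: dark wooden modelling tool with a flat blade at the top, 130 mm long, standing in the tool block. Origin at its lower end, z up along it
- mould: open plaster half mould 170 x 125 x 52 mm lying fixed on the bench on the other side of the turntable from the tool block. Origin at the centre of its underside, long side along its x
- jar_a: closed pale paint jar, 66 mm diameter, 85 mm tall, beyond the turntable on the left. Origin at the centre of its underside
- jar_b: closed red-brown paint jar, 60 mm diameter, 75 mm tall, beyond the turntable on the right. Origin at the centre of its underside
- brush: paint brush 200 mm long lying on the bench on the robot's side of the turntable. Origin near the middle of its length, x along it
Mind the look-alikes: they are no part of the job. Leave any green or turquoise look-alike of the lion alone.

How it is judged:
By the outcome, as a careful person would: the job done as asked, in the order asked, and still so for the second after the job is handed in, with the robot touching nothing.
It also fails if it takes over 56 s, if anything falls off the work surface, if the arm or the gripper's body presses on something with over 40 N, if the wrist force passes 120 N, or if a joint passes its speed limit or range.

## Working session

There is one attempt and no reset: what is moved stays moved. The work goes in short steps, Python scripts to look and compute and a tool call to move; the robot and the scene stay as the last step left them, time stands still between calls to the robot, and variables do not carry over. Pictures are saved under pics/ and viewed, and the job is handed in when it is done.

Besides the shell and the picture viewer there is one more tool, called after "Call:" as name(argument=value, ...) on one line, values as JSON. move_arm: Moves the arm, as the interface text tells. Its arguments: {"type":"object","properties":{"linear":{"type":"array"},"twist":{"type":"array"},"gripper":{"type":"array"},"squeeze":{"type":"number"}},"required":["linear","twist","gripper"]}

```bash
mkdir -p pics; ls; cat > h.py <<'E'
import numpy as np, cv2
from bench import r,get_image,search_frame,tip_of
def save(im,n,marks=()):
    c=cv2.cvtColor(im["color"],cv2.COLOR_RGB2BGR).copy()
    for p in marks: cv2.drawMarker(c,(int(p[0]),int(p[1])),(255,0,255),0,12,1)
    cv2.imwrite("pics/"+n,c)
def ray(im,p):
    R=np.array(im["R"]);t=np.array(im["t"]).ravel()
    d=np.array([(p[0]-im["cx"])/im["fx"],(p[1]-im["cy"])/im["fy"],1.])
    return -R.T@t, R.T@d
def onz(im,p,z):
    o,d=ray(im,p); return o+d*(z-o[2])/d[2]
def bydepth(im,p):
    o,d=ray(im,p); return o+d*float(im["depth"][int(round(p[1])),int(round(p[0]))])
def tri(a,pa,b,pb):
    o1,d1=ray(a,pa);o2,d2=ray(b,pb)
    s=np.linalg.lstsq(np.c_[d1,-d2],o2-o1,rcond=None)[0]
    x,y=o1+d1*s[0],o2+d2*s[1]; return (x+y)/2,np.linalg.norm(x-y)
def proj(im,X):
    q=np.array(im["R"])@np.array(X,float)+np.array(im["t"]).ravel()
    return [im["fx"]*q[0]/q[2]+im["cx"],im["fy"]*q[1]/q[2]+im["cy"]]
E
python3 - <<'E'
from h import *
np.set_printoptions(precision=1,suppress=True)
print(r.nose_length, r.get_state())
S=get_image("scene");D=get_image("side");W=get_image("wrist")
for n,i in zip(("scene","side","wrist"),(S,D,W)):
    save(i,n+"0.png")
    for k in ["pin_seat","pin_grip","wheel_hole","wheel","lion","block","loop_tool","paddle_tool"]:
        for q in tip_of(k,i)[:2]: print(n,k,q["pixel"],round(q["p"],2),bydepth(i,np.clip(q["pixel"],0,[639,479])))
E
```

```text
pics
14.0 {'clock': 0.0, 'joint_positions': array([-0.1,  0.5,  0. ,  1.6, -0. ,  1.1, -0.1]), 'joint_vel': array([ 0., -0.,  0.,  0.,  0., -0.,  0.]), 'joint_efforts': array([ -0. , -59.6,   1.6, -28.1,   0. ,   0. ,   0. ]), 'eef_pos': array([674.4,   0. , 244.3]), 'ee_rot': array([-3.1,  0. ,  1.6]), 'contact_force': array([-0.3,  0.2, -0.8]), 'wrist_torque': array([ 0. ,  0.1, -0. ]), 'opening': 85.62591075686527}
scene pin_seat [241.7, 199.4] 0.51 [ 541.2 -306.6   50.7]
scene pin_grip [238.3, 191.2] 0.5 [747.5  -7.6 297.6]
scene wheel_hole [375.6, 286.3] 0.76 [555.8 148.2  74.9]
scene wheel [321.3, 282.1] 0.57 [653.9  99.4 110.7]
scene wheel [356.6, 247.9] 0.28 [508.1  48.4  87.5]
scene lion [319.1, 277.7] 0.93 [655.1  94.6 119.1]
scene lion [416.4, 269.2] 0.81 [392.6 121.3  11.9]
scene block [242.4, 212.6] 0.63 [ 560.6 -279.6   34.6]
scene block [188.1, 253.8] 0.5 [ 728.9 -257.8   10.2]
scene paddle_tool [241.3, 212.7] 0.17 [ 561.6 -282.8   33.2]
side pin_seat [348.9, 209.7] 0.74 [626.8  45.5 106. ]
side pin_seat [325.9, 381.8] 0.65 [ 536.  -322.7   58.5]
side pin_grip [330.5, 366.3] 0.65 [ 542.1 -326.3   97.5]
side pin_grip [321.7, 379.8] 0.2 [ 530.1 -320.9   61.7]
side wheel_hole [313.3, 191.1] 0.57 [566.3 160.9  83.6]
side wheel [348.7, 206.6] 0.98 [625.9  43.8 114.5]
side lion [226.0, 237.9] 0.68 [372.5  81.9  31.5]
side lion [367.3, 331.8] 0.67 [ 619.9 -209.3   28.5]
side block [327.6, 397.0] 0.64 [ 536.  -342.7   50.3]
side loop_tool [375.5, 185.0] 0.31 [705.4 160.8  88.9]
wrist wheel_hole [161.5, 9.7] 0.55 [556.1 156.6  72.7]
wrist wheel_hole [260.5, 129.6] 0.39 [638.7  69.2 146.6]
wrist lion [260.7, 129.2] 0.81 [638.8  69.5 146.2]
wrist lion [272.8, 343.3] 0.71 [ 624.9 -156.1   35.4]
```

View pics/scene0.png

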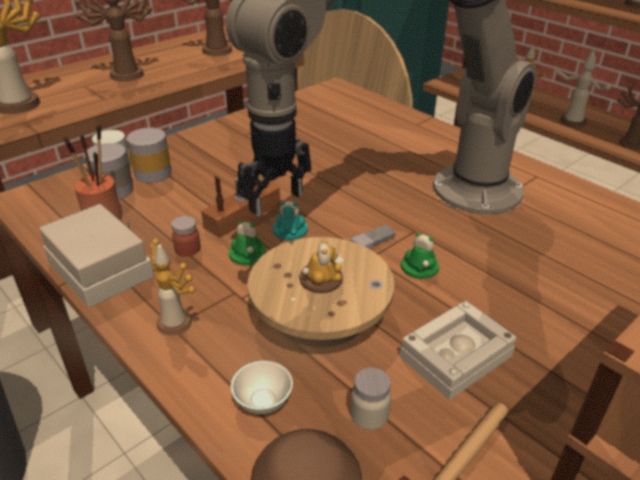

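View pics/side0.png

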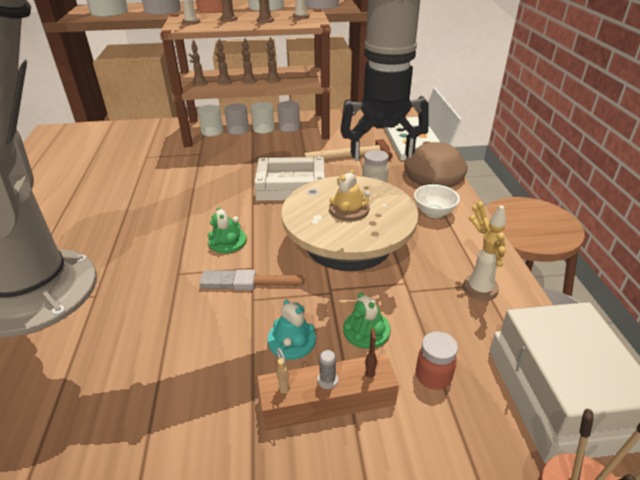

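View pics/wrist0.png

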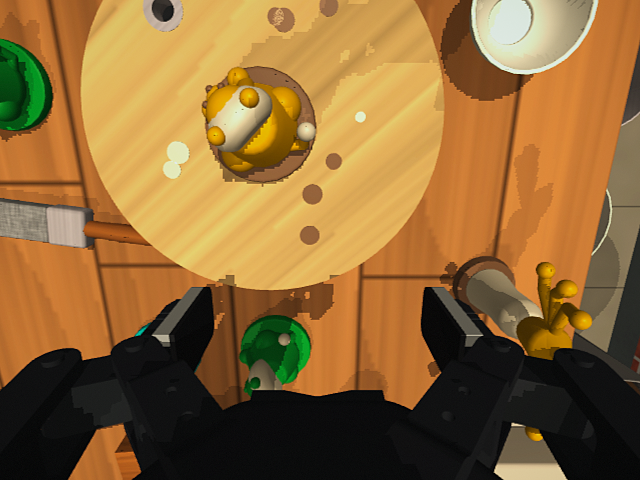

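The scene view has the wheel hole at (376,286). The side view shows the pin, silver, in the middle block hole near (328,370), with the loop tool at its left and the paddle at its right. The wrist view shows the bush at (163,10). Green and turquoise look-alikes stand next to the block. I'll measure next.

```bash
python3 - <<'E'
from h import *
np.set_printoptions(precision=1,suppress=True)
D=get_image("side");W=get_image("wrist")
R=np.array(W["R"]);t=np.array(W["t"]).ravel()
c=-R.T@t; print("cam",c,"look",R[2],"tcp",r.get_state()["eef_pos"],r.get_state()["ee_rot"])
for n,p in dict(pinTop=(327,352),loopbase=(283,390),paddlebase=(371,375),pinb=(328,385),blkFL=(265,425),blkFR=(397,402),bBL=(259,377),bBR=(395,360),turq=(291,345),green=(367,335),looptop=(279,352),paddletop=(373,335)).items():
    print(n,bydepth(D,p),onz(D,p,50))
c=D["color"][300:440,240:420]; cv2.imwrite("pics/sidez.png",cv2.resize(cv2.cvtColor(c,cv2.COLOR_RGB2BGR),None,fx=4,fy=4,interpolation=2))
# wheel circle from wrist depth points at wheel top height
z=W["depth"]; v,u=np.mgrid[:480,:640]; o=-R.T@t
d=np.stack([(u-W["cx"])/W["fx"],(v-W["cy"])/W["fy"],np.ones_like(u,float)],-1)@R
P=o+d*z[...,None]
m=(abs(P[...,2]-88)<6)&(z>0)&(v<290)
print("wheel z med",np.median(P[m][:,2]))
m8=m.astype(np.uint8); cs,_=cv2.findContours(m8,0,1); k=max(cs,key=cv2.contourArea)[:,0]
k=k[(k[:,1]>3)&(k[:,0]>80)]
X=np.array([onz(W,p,88)[:2] for p in k]);
from scipy.optimize import least_squares
f=least_squares(lambda q:np.hypot(*(X-q[:2]).T)-140,[645,85],loss="soft_l1"); print(f.x,np.median(abs(f.fun)))
print("hole",onz(W,(163,10),88))
E
```

```text
cam [674.5  68.2 373.7] look [-0.  -0.3 -1. ] tcp [675.    0.  245.3] [-3.1 -0.   1.6]
pinTop [ 539.6 -307.1  105.4] [ 545.1 -261.6   50. ]
loopbase [ 473.5 -326.4   54.7] [ 473.4 -323.1   50. ]
paddlebase [ 604.4 -314.1   52.1] [ 604.8 -312.6   50. ]
pinb [ 538.8 -325.    53.7] [ 539.1 -322.4   50. ]
blkFL [ 443.8 -352.4   12.7] [ 446.3 -376.    50. ]
blkFR [ 644.8 -329.3   -0.7] [ 632.4 -362.4   50. ]
bBL [ 438.9 -294.2   47.6] [ 439.1 -296.    50. ]
bBR [ 660.2 -250.8   -0.1] [ 646.7 -289.6   50. ]
turq [ 490.4 -217.4   22.8] [ 490.2 -240.7   50. ]
green [ 619.6 -209.9   21.3] [ 613.5 -234.8   50. ]
looptop [ 469.7 -220.4   11.7] [ 470.7 -252.5   50. ]
paddletop [ 602.6 -313.1  139.2] [ 623.1 -236.    50. ]
wheel z med 87.79941719517007
[632.   73.4] 0.4841160956231221
hole [563.7 152.1  88. ]
```

View pics/sidez.png

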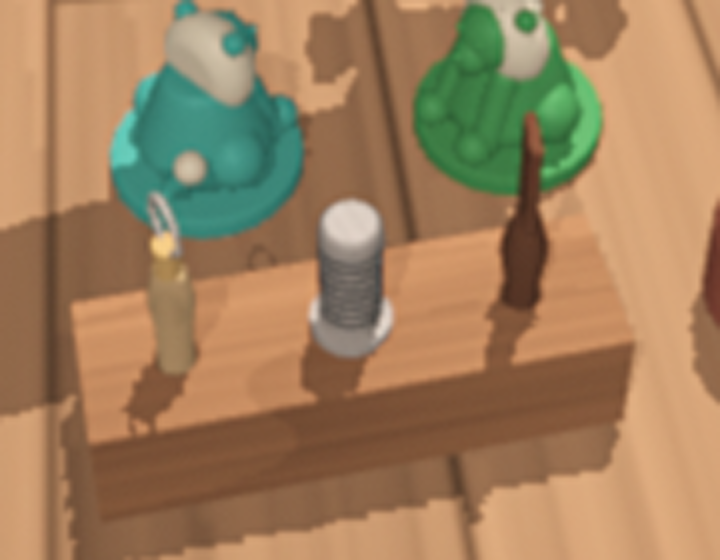

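Call:
move_arm(linear=[[-0.014, -0.032, 0], [-0.014, -0.032, 0], [-0.014, -0.032, 0], [-0.014, -0.032, 0], [-0.014, -0.032, 0], [-0.014, -0.032, 0], [-0.014, -0.032, 0], [-0.014, -0.032, 0], [-0.014, -0.032, 0], [-0.014, -0.032, 0]], twist=[[0, 0, 0.149], [0, 0, 0.149], [0, 0, 0.149], [0, 0, 0.149], [0, 0, 0.149], [0, 0, 0.149], [0, 0, 0.149], [0, 0, 0.149], [0, 0, 0.149], [0, 0, 0.149]], gripper=[0.085, 0.085, 0.085, 0.07, 0.06, 0.055, 0.055, 0.055, 0.055, 0.055])

```text
clock: 2.45
eef_pos: [531.1, -322.4, 245.7]
ee_rot: [3.14, -0.001, 3.076]
contact_force: [0.3, -0.6, 0.2]
opening: 55.2
```

```bash
python3 - <<'E'
from h import *
np.set_printoptions(precision=1,suppress=True)
W=get_image("wrist"); D=get_image("side"); S=get_image("scene")
for n,i in (("w",W),("d",D),("s",S)):
  for k in ["pin_seat","pin_grip","loop_tool","paddle_tool"]:
    for q in tip_of(k,i)[:2]: print(n,k,q["pixel"],round(q["p"],2),bydepth(i,np.clip(q["pixel"],0,[639,479])))
save(W,"w1.png"); save(S,"s1.png"); save(D,"d1.png")
print([proj(W,(539,-315,z)) for z in (55,80,103)])
R=np.array(W["R"]);t=np.array(W["t"]).ravel()
z=W["depth"]; v,u=np.mgrid[:480,:640]; o=-R.T@t
d=np.stack([(u-W["cx"])/W["fx"],(v-W["cy"])/W["fy"],np.ones_like(u,float)],-1)@R
P=o+d*z[...,None]
m=(np.hypot(P[...,0]-539,P[...,1]+315)<30)&(P[...,2]>96)&(P[...,2]<112); Q=P[m]
print("top",m.sum(),Q.mean(0),(Q.min(0)+Q.max(0))/2,Q.min(0),Q.max(0))
m=(abs(P[...,2]-50)<4)&(v<400);Q=P[m];print("blocktop",np.median(Q[:,2]),cv2.minAreaRect(Q[:,:2].astype(np.float32)))
E
```

```text
w pin_seat [328.6, 212.7] 0.7 [ 526.2 -313.1   94. ]
w pin_grip [324.7, 223.6] 0.9 [ 531.9 -316.9  106.6]
w loop_tool [316.6, 143.8] 0.66 [ 470.3 -319.2  112.7]
w paddle_tool [332.0, 261.1] 0.71 [ 585.2 -311.5   50.4]
d pin_seat [323.3, 381.3] 0.58 [ 532.3 -321.9   59.2]
d pin_grip [325.6, 368.6] 0.68 [ 535.7 -322.5   88.5]
d loop_tool [349.8, 207.5] 0.48 [ 557.5 -351.9  378.1]
s pin_seat [244.5, 197.6] 0.71 [ 536.7 -300.7   56.7]
s loop_tool [374.0, 291.7] 0.49 [583.9 169.2  91.4]
[[np.float64(325.84791298370044), np.float64(216.80972043072765)], [np.float64(326.64326154727564), np.float64(223.58092064527824)], [np.float64(327.49485806154775), np.float64(230.83098780354368)]]
top 705 [ 536.8 -313.6  105.4] [ 538.2 -313.3  102.4] [ 526.2 -325.2   96.2] [ 550.2 -301.4  108.5]
blocktop 49.815513593791025 ((576.1708984375, -333.41754150390625), (615.7783203125, 288.1128234863281), 82.38938903808594)
```

View pics/w1.png

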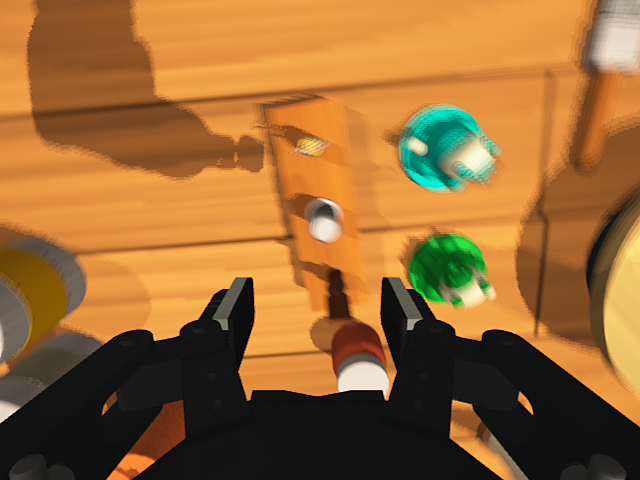

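```bash
python3 - <<'E'
from h import *
np.set_printoptions(precision=2,suppress=True)
W=get_image("wrist"); s=r.get_state(); print(s["eef_pos"],s["ee_rot"],s["joint_positions"])
save(W,"w2.png")
R=np.array(W["R"]);t=np.array(W["t"]).ravel()
z=W["depth"]; v,u=np.mgrid[:480,:640]; o=-R.T@t
d=np.stack([(u-W["cx"])/W["fx"],(v-W["cy"])/W["fy"],np.ones_like(u,float)],-1)@R
P=o+d*z[...,None]
m=(np.hypot(P[...,0]-539,P[...,1]+315)<30)&(P[...,2]>98)&(P[...,2]<110); Q=P[m]
print("top",m.sum(),Q.mean(0),Q.min(0),Q.max(0),cv2.minEnclosingCircle(Q[:,:2].astype(np.float32)))
for k in ["pin_seat","pin_grip"]: print(k,[(q["pixel"],q["p"]) for q in tip_of(k,W)[:1]])
m=(abs(P[...,2]-50)<4)&(np.hypot(P[...,0]-539,P[...,1]+315)<70)
Q=P[m];rr=cv2.minAreaRect(Q[:,:2].astype(np.float32));print(np.median(Q[:,2]),rr)
E
```

```text
[ 531.88 -320.94  245.61] [ 3.14 -0.    3.07] [ 0.58  0.4  -0.19  1.68  0.08  1.07  1.87]
top 695 [ 536.96 -313.53  105.57] [ 526.54 -325.2    98.  ] [ 549.76 -302.01  108.71] ((537.9002075195312, -313.68072509765625), 12.00027847290039)
pin_seat [([325.3, 212.2], 0.83)]
pin_grip [([321.3, 223.2], 0.86)]
49.774033785659014 ((538.7713012695312, -313.3197326660156), (138.6024627685547, 60.128509521484375), 5.381833076477051)
```

View pics/w2.png

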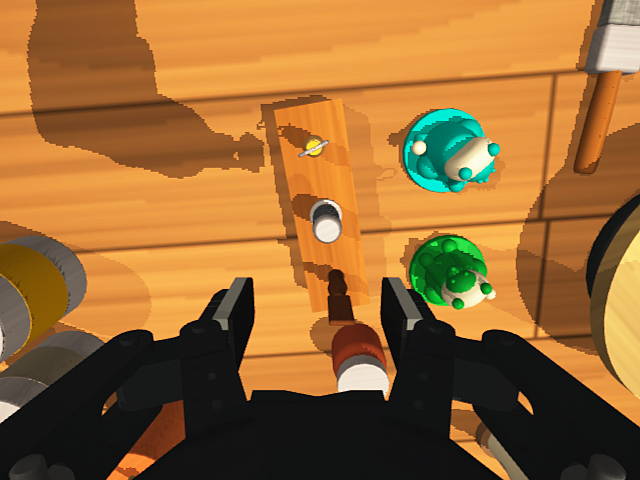

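The pin's axis is at (538.4, -313.5) and the block top is at z 50, turned 0.094 rad.

Call:
move_arm(linear=[[0.0065, 0.0075, 0], [0, 0, -0.01], [0, 0, -0.02], [0, 0, -0.025], [0, 0, -0.025], [0, 0, -0.025], [0, 0, -0.015], [0, 0, -0.005], [0, 0, 0], [0, 0, 0]], twist=[[0, 0, 0.08], [0, 0, 0.08], [0, 0, 0], [0, 0, 0], [0, 0, 0], [0, 0, 0], [0, 0, 0], [0, 0, 0], [0, 0, 0], [0, 0, 0]], gripper=[0.055, 0.055, 0.055, 0.055, 0.055, 0.055, 0.055, 0.055, 0.055, 0.055])

```text
clock: 4.35
eef_pos: [540.2, -314.7, 119.3]
ee_rot: [-3.14, 0.004, -3.048]
contact_force: [0.5, 0.9, 0.1]
opening: 54.8
```

```bash
python3 - <<'E'
from h import *
np.set_printoptions(precision=3,suppress=True)
W=get_image("wrist"); s=r.get_state(); print(s["eef_pos"],s["ee_rot"])
save(W,"w3.png")
E
```

```text
[ 540.32  -314.721  119.511] [-3.14   0.004 -3.048]
```

View pics/w3.png

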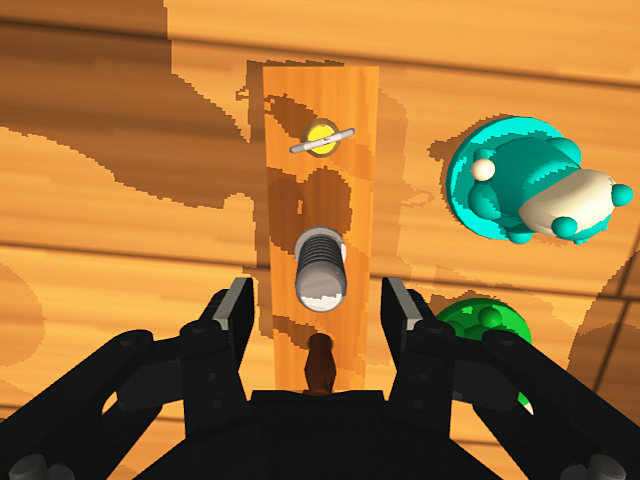

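Call:
move_arm(linear=[[-0.0018, 0.001, -0.01], [0, 0, -0.015], [0, 0, -0.012], [0, 0, -0.005], [0, 0, 0], [0, 0, 0], [0, 0, 0], [0, 0, 0], [0, 0, 0], [0, 0, 0]], twist=[[0, 0, 0], [0, 0, 0], [0, 0, 0], [0, 0, 0], [0, 0, 0], [0, 0, 0], [0, 0, 0], [0, 0, 0], [0, 0, 0], [0, 0, 0]], gripper=[0.055, 0.055, 0.055, 0.055, 0.055, 0.02, 0.02, 0.02, 0.02, 0.02], squeeze=60)

```text
clock: 5.4
eef_pos: [539.3, -314.1, 75.9]
ee_rot: [-3.138, 0.007, -3.048]
contact_force: [-0.3, 0.4, -1.8]
opening: 22.7
```

Call:
move_arm(linear=[[0, 0, 0], [0, 0, 0.01], [0, 0, 0.02], [0, 0, 0.025], [0, 0, 0.025], [0, 0, 0.02], [0, 0, 0.015], [0, 0, 0.005], [0, 0, 0], [0, 0, 0]], twist=[[0, 0, 0], [0, 0, 0], [0, 0, 0], [0, 0, 0], [0, 0, 0], [0, 0, 0], [0, 0, 0], [0, 0, 0], [0, 0, 0], [0, 0, 0]], gripper=[0.02, 0.02, 0.02, 0.02, 0.02, 0.02, 0.02, 0.02, 0.02, 0.02])

```text
clock: 6.4
eef_pos: [539.1, -313.3, 204.5]
ee_rot: [-3.137, 0.009, -3.048]
contact_force: [0.2, 0.3, -1.8]
opening: 22.6
```

```bash
python3 - <<'E'
from h import *
np.set_printoptions(precision=3,suppress=True)
D=get_image("side"); s=r.get_state(); print(s["clock"],s["eef_pos"],s["ee_rot"],s["contact_force"],s["opening"])
save(D,"d4.png")
E
```

```text
6.45 [ 539.025 -313.214  204.177] [-3.137  0.009 -3.048] [ 0.053 -0.61  -1.699] 22.745065962191028
```

View pics/d4.png

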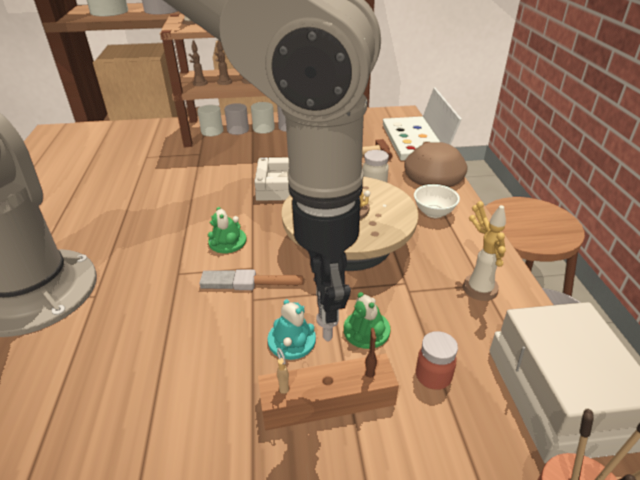

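The pin is held: the lift force shows its weight and its hole in the block is empty. Next I'll carry it to a viewing position just short of the bush.

Call:
move_arm(linear=[[0.002, 0.02, 0], [0.002, 0.04, 0], [0.002, 0.049, 0], [0.003, 0.049, 0], [0.003, 0.049, 0], [0.003, 0.049, 0], [0.003, 0.049, 0], [0.003, 0.049, 0], [0.002, 0.04, 0], [0.002, 0.02, 0]], twist=[[0, 0, -0.08], [0, 0, -0.1], [0, 0, -0.1], [0, 0, -0.1], [0, 0, -0.1], [0, 0, -0.1], [0, 0, -0.1], [0, 0, -0.1], [0, 0, -0.1], [0, 0, -0.065]], gripper=[0.02, 0.02, 0.02, 0.02, 0.02, 0.02, 0.02, 0.02, 0.02, 0.02])

```text
clock: 7.45
eef_pos: [554.4, 108.0, 194.0]
ee_rot: [-3.129, -0.006, 2.241]
contact_force: [-0.9, -0.9, -1.4]
opening: 22.8
```

```bash
python3 - <<'E'
from h import *
np.set_printoptions(precision=3,suppress=True)
get_image("scene");
W=get_image("wrist"); s=r.get_state(); print(s["clock"],s["eef_pos"],s["ee_rot"],s["contact_force"],s["joint_positions"])
R=np.array(W["R"]);print(R,W["t"])
q=tip_of("wheel_hole",W)[:2]
for k in q: print(k["pixel"],k["p"],onz(W,k["pixel"],88))
save(W,"w5.png")
E
```

```text
7.55 [554.57  108.327 193.89 ] [-3.13  -0.006  2.246] [-0.502 -0.235 -1.877] [-0.16   0.367 -0.178  1.855  0.076  0.94   0.302]
[[ 0.783  0.622 -0.01 ]
 [ 0.602 -0.754  0.265]
 [ 0.157 -0.213 -0.964]] [-500.586 -269.755  265.783]
[364.1, 198.9] 0.93 [561.97 149.87  88.  ]
```

View pics/w5.png

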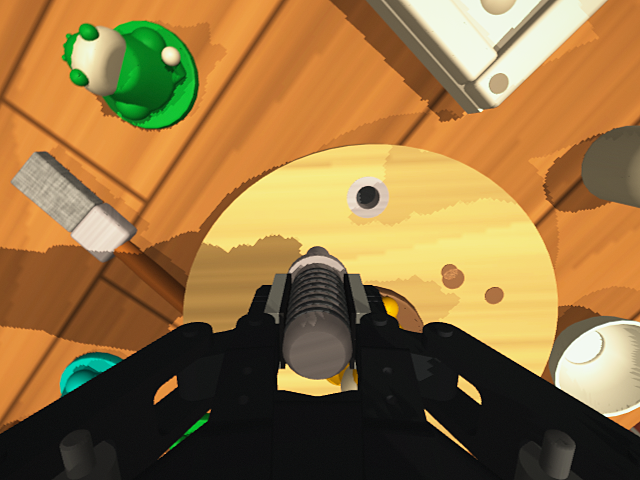

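The bush is clear at (368,197), the pin hangs straight between the pads and its nose tip is at about (317,250).

```bash
cat > ring.py <<'E'
from h import *
np.set_printoptions(precision=2,suppress=True)
from scipy.spatial.transform import Rotation as Ro
from scipy.optimize import least_squares
W=get_image("wrist"); s=r.get_state(); p=s["eef_pos"];Rt=Ro.from_euler("xyz",s["ee_rot"]).as_matrix()
print(s["clock"],p,s["ee_rot"],"toolz",Rt[:,2])
tip=p+Rt[:,2]*64; print("exp tip",tip,proj(W,tip), "collar edge", proj(W,p+Rt[:,2]*26))
hsv=cv2.cvtColor(W["color"],cv2.COLOR_RGB2HSV)
x,y=364,199
m=(hsv[...,1]<70).astype(np.uint8)*255; 
mm=np.zeros_like(m); cv2.circle(mm,(x,y),40,255,-1); m&=mm
n,l,st,ce=cv2.connectedComponentsWithStats(m)
i=1+np.argmax(st[1:,4]); cs,_=cv2.findContours((l==i).astype(np.uint8),0,1); k=max(cs,key=cv2.contourArea)
e=cv2.fitEllipse(k); print("ring",e,onz(W,e[0],88))
X=np.array([onz(W,q[0],88)[:2] for q in k]); print("circle",cv2.minEnclosingCircle(X.astype(np.float32)))
print("hole depth z of ring",[bydepth(W,q[0])[2] for q in k[::8]])
R=np.array(W["R"]);t=np.array(W["t"]).ravel()
z=W["depth"]; v,u=np.mgrid[:480,:640]
d=np.stack([(u-W["cx"])/W["fx"],(v-W["cy"])/W["fy"],np.ones_like(u,float)],-1)@R
P=-R.T@t+d*z[...,None]
m=((abs(P[...,2]-88)<5)&(z>0)).astype(np.uint8); cs,_=cv2.findContours(m,0,1); k=max(cs,key=cv2.contourArea)[:,0]
X=np.array([onz(W,q,88)[:2] for q in k]); f=least_squares(lambda q:np.hypot(*(X-q[:2]).T)-140,[632,73],loss="cauchy",f_scale=1)
print("wheel",f.x,np.median(abs(f.fun)),"z",np.median(P[...,2][m>0]))
E
python3 ring.py
```

```text
7.65 [554.96 103.02 193.95] [-3.13 -0.    2.24] toolz [-0.01 -0.01 -1.  ]
exp tip [554.11 102.68 129.96] [np.float64(316.4979989786315), np.float64(257.31196071960846)] collar edge [np.float64(316.4977425257027), np.float64(284.7544536507094)]
ring ((373.3359375, 189.62936401367188), (40.081878662109375, 41.48749923706055), 48.90446472167969) [562.82 152.02  88.  ]
circle ((563.0092163085938, 151.86399841308594), 14.061873435974121)
hole depth z of ring [np.float64(88.39545987985105), np.float64(88.53691049207387), np.float64(87.30655850300468), np.float64(86.88588446387126), np.float64(87.35771362120877), np.float64(88.36116023247791), np.float64(87.18307647818074), np.float64(87.19938379409828), np.float64(87.24179158182699), np.float64(87.22307031617737), np.float64(88.22007403922487), np.float64(88.60310359192422), np.float64(88.10156636857766), np.float64(88.64953029904379), np.float64(88.27786416742447)]
wheel [632.01  72.59] 0.5500476302049151 z 87.71636899398592
```

Call:
move_arm(linear=[[0.001, 0.007, 0], [0.002, 0.012, 0], [0.002, 0.014, 0], [0.002, 0.01, 0], [0.001, 0.005, 0], [0, 0.001, 0], [0, 0, -0.01], [0, 0, -0.015], [0, 0, -0.006], [0, 0, 0]], twist=[[0.005, -0.013, 0.02], [0, 0, 0.02], [0, 0, 0], [0, 0, 0], [0, 0, 0], [0, 0, 0], [0, 0, 0], [0, 0, 0], [0, 0, 0], [0, 0, 0]], gripper=[0.02, 0.02, 0.02, 0.02, 0.02, 0.02, 0.02, 0.02, 0.02, 0.02])

```text
clock: 8.65
eef_pos: [563.5, 150.7, 159.6]
ee_rot: [-3.139, 0.001, 2.279]
contact_force: [0.0, 0.4, -1.7]
opening: 22.7
```

```bash
python3 - <<'E'
from h import *
np.set_printoptions(precision=3,suppress=True)
from scipy.spatial.transform import Rotation as Ro
W=get_image("wrist");
for _ in range(2):
  s=r.get_state(); p=s["eef_pos"];Rt=Ro.from_euler("xyz",s["ee_rot"]).as_matrix()
  print(s["clock"],p,s["ee_rot"],Rt[:,2],"tip",p+64*Rt[:,2]); D=get_image("side")
print(proj(W,p+64*Rt[:,2]),proj(W,(563.2,152,88)))
save(W,"w6.png"); 
c=D["color"][140:260,260:400]; cv2.imwrite("pics/d6.png",cv2.resize(cv2.cvtColor(c,cv2.COLOR_RGB2BGR),None,fx=5,fy=5,interpolation=2))
E
```

```text
8.7 [563.633 150.652 159.964] [-3.14   0.001  2.279] [-0.001 -0.002 -1.   ] tip [563.591 150.5    95.965]
8.75 [564.    150.884 160.557] [-3.141  0.002  2.279] [ 0.    -0.002 -1.   ] tip [564.02  150.76   96.557]
[np.float64(319.62934600654535), np.float64(255.13762156969725)] [np.float64(319.8575376483029), np.float64(247.96564256253964)]
```

View pics/w6.png

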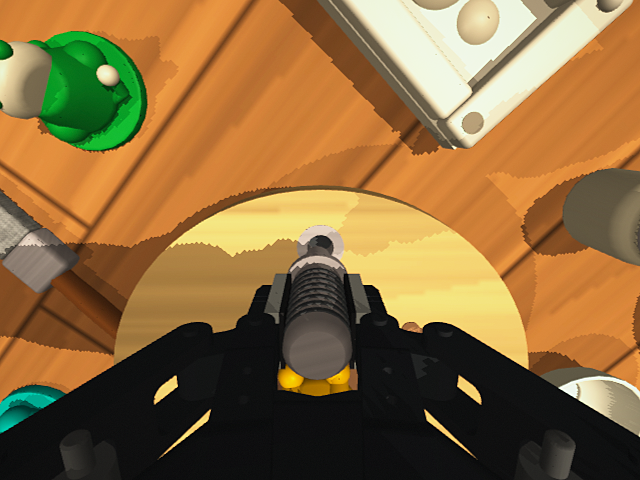

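View pics/d6.png

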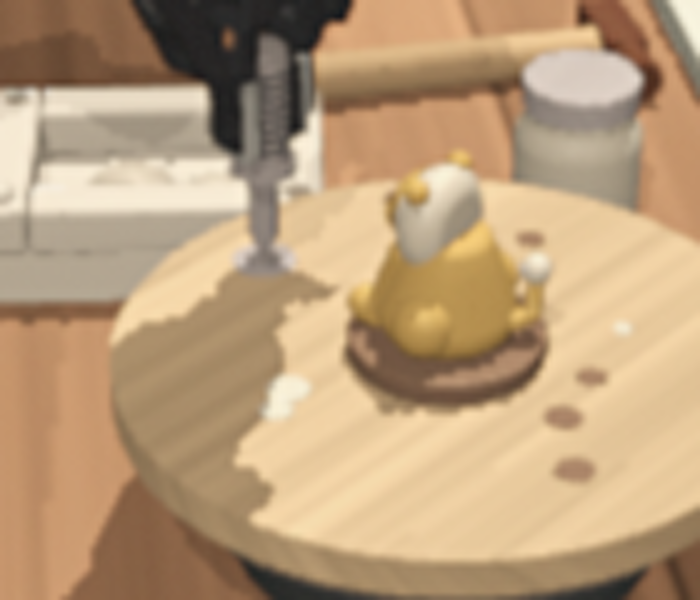

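Call:
move_arm(linear=[[-0.0008, 0.0012, 0], [0, 0, -0.003], [0, 0, -0.004], [0, 0, -0.004], [0, 0, -0.004], [0, 0, -0.004], [0, 0, -0.003], [0, 0, -0.002], [0, 0, 0], [0, 0, 0]], twist=[[0, 0, 0], [0, 0, 0], [0, 0, 0], [0, 0, 0], [0, 0, 0], [0, 0, 0], [0, 0, 0], [0, 0, 0], [0, 0, 0], [0, 0, 0]], gripper=[0.02, 0.02, 0.02, 0.02, 0.02, 0.02, 0.02, 0.02, 0.02, 0.02])

```text
clock: 9.8
eef_pos: [564.2, 152.5, 136.1]
ee_rot: [3.14, 0.003, 2.279]
contact_force: [-0.8, -0.2, -1.7]
opening: 22.5
```

```bash
cat > st.py <<'E'
from h import *
np.set_printoptions(precision=3,suppress=True)
s=r.get_state(); p=s["eef_pos"]; print(s["clock"],p,s["ee_rot"],s["contact_force"],s["wrist_torque"],s["opening"]," rad",np.hypot(*(p[:2]-[632,72.9])),"ang",np.degrees(np.arctan2(p[1]-72.9,p[0]-632)))
E
python3 st.py
```

```text
9.8 [564.164 152.528 136.086] [3.14  0.003 2.279] [-0.755 -0.224 -1.736] [0.017 0.085 0.036] 22.528434826114903  rad 104.60584996425663 ang 130.42829722565816
```

Call:
move_arm(linear=[[0, 0, -0.002], [0, 0, -0.002], [0, 0, -0.002], [0, 0, -0.0015], [0, 0, -0.0015], [0, 0, -0.001], [0, 0, -0.001], [0, 0, -0.001], [0, 0, -0.001], [0, 0, -0.001]], twist=[[0, 0, 0], [0, 0, 0], [0, 0, 0], [0, 0, 0], [0, 0, 0], [0, 0, 0], [0, 0, 0], [0, 0, 0], [0, 0, 0], [0, 0, 0]], gripper=[0.02, 0.02, 0.02, 0.02, 0.02, 0.02, 0.02, 0.02, 0.02, 0.02])

```text
clock: 10.8
eef_pos: [564.9, 152.7, 127.5]
ee_rot: [3.139, 0.004, 2.278]
contact_force: [-3.5, -1.3, 6.2]
opening: 23.0
```

```bash
python3 st.py
```

```text
10.8 [564.855 152.737 127.468] [3.139 0.004 2.278] [-3.464 -1.266  6.217] [-0.296  0.875 -0.011] 23.029199917827604  rad 104.31859536162173 ang 130.06459014028505
```

Contact with the index plate at TCP z 127.5. Now a sweep towards +θ at light down pressure.

```bash
cat > arc.py <<'E'
import sys
from h import *
n=10; step=float(sys.argv[1]); dz=float(sys.argv[2])
c=np.array([632,72.9]); s=r.get_state(); p=s["eef_pos"][:2]
a=np.arctan2(*(p-c)[::-1]); prev=p
out=[]
for i in range(1,n+1):
    q=c+104.9*np.array([np.cos(a+i*step/105),np.sin(a+i*step/105)])
    d=(q-prev)/1000; prev=q; out.append([round(float(d[0]),4),round(float(d[1]),4),dz/1000])
print(out,round(step/105,3),np.degrees(a))
E
python3 arc.py 2 -1.5
```

```text
[[-0.0019, -0.0009, -0.0015], [-0.0015, -0.0013, -0.0015], [-0.0015, -0.0014, -0.0015], [-0.0014, -0.0014, -0.0015], [-0.0014, -0.0014, -0.0015], [-0.0014, -0.0014, -0.0015], [-0.0014, -0.0015, -0.0015], [-0.0013, -0.0015, -0.0015], [-0.0013, -0.0015, -0.0015], [-0.0013, -0.0015, -0.0015]] 0.019 130.06459014028505
```

Call:
move_arm(linear=[[-0.0019, -0.0009, -0.0015], [-0.0015, -0.0013, -0.0015], [-0.0015, -0.0014, -0.0015], [-0.0014, -0.0014, -0.0015], [-0.0014, -0.0014, -0.0015], [-0.0014, -0.0014, -0.0015], [-0.0014, -0.0015, -0.0015], [-0.0013, -0.0015, -0.0015], [-0.0013, -0.0015, -0.0015], [-0.0013, -0.0015, -0.0015]], twist=[[0, 0, 0.019], [0, 0, 0.019], [0, 0, 0.019], [0, 0, 0.019], [0, 0, 0.019], [0, 0, 0.019], [0, 0, 0.019], [0, 0, 0.019], [0, 0, 0.019], [0, 0, 0.019]], gripper=[0.02, 0.02, 0.02, 0.02, 0.02, 0.02, 0.02, 0.02, 0.02, 0.02])

```text
clock: 11.8
eef_pos: [562.8, 150.9, 127.4]
ee_rot: [3.103, 0.015, 2.479]
contact_force: [-1.3, 1.7, 7.1]
opening: 23.0
```

```bash
python3 st.py; python3 arc.py 2 -1.5
```

```text
11.8 [562.841 150.894 127.449] [3.103 0.015 2.479] [-1.322  1.7    7.12 ] [ 0.358  0.264 -0.028] 22.99925863376794  rad 104.24033644275607 ang 131.5637948183265
[[-0.0019, -0.0008, -0.0015], [-0.0015, -0.0014, -0.0015], [-0.0014, -0.0014, -0.0015], [-0.0014, -0.0014, -0.0015], [-0.0014, -0.0014, -0.0015], [-0.0013, -0.0015, -0.0015], [-0.0013, -0.0015, -0.0015], [-0.0013, -0.0015, -0.0015], [-0.0013, -0.0015, -0.0015], [-0.0012, -0.0016, -0.0015]] 0.019 131.5637948183265
```

```bash
cat >> st.py <<'E'
from scipy.spatial.transform import Rotation as Ro
Rt=Ro.from_euler("xyz",s["ee_rot"]).as_matrix(); a=Rt[:,2]; print("toolz",a,"untilt twist",np.cross(a,[0,0,-1]),"tip",p+64*a)
E
python3 st.py; python3 arc.py 5 -0.5
```

```text
11.8 [562.841 150.894 127.449] [3.103 0.015 2.479] [-1.322  1.7    7.12 ] [ 0.358  0.264 -0.028] 22.99925863376794  rad 104.24033644275607 ang 131.5637948183265
toolz [ 0.036  0.021 -0.999] untilt twist [-0.021  0.036  0.   ] tip [565.12  152.257  63.504]
[[-0.0041, -0.0029, -0.0005], [-0.0035, -0.0036, -0.0005], [-0.0033, -0.0037, -0.0005], [-0.0031, -0.0039, -0.0005], [-0.0029, -0.004, -0.0005], [-0.0028, -0.0042, -0.0005], [-0.0026, -0.0043, -0.0005], [-0.0023, -0.0044, -0.0005], [-0.0021, -0.0045, -0.0005], [-0.0019, -0.0046, -0.0005]] 0.048 131.5637948183265
```

Call:
move_arm(linear=[[0, 0, 0.001], [-0.0025, -0.0025, 0], [-0.0025, -0.0025, 0], [-0.0025, -0.0025, 0], [-0.0024, -0.0026, -0.0003], [-0.0024, -0.0027, -0.0003], [-0.0023, -0.0027, -0.0005], [-0.0023, -0.0028, -0.0005], [-0.0022, -0.0028, -0.0005], [-0.0022, -0.0028, -0.0005]], twist=[[-0.021, 0.036, -0.05], [0, 0, 0], [0, 0, 0], [0, 0, 0], [0, 0, 0], [0, 0, 0], [0, 0, 0], [0, 0, 0], [0, 0, 0], [0, 0, 0]], gripper=[0.02, 0.02, 0.02, 0.02, 0.02, 0.02, 0.02, 0.02, 0.02, 0.02])

```text
clock: 12.8
eef_pos: [541.9, 126.7, 127.5]
ee_rot: [3.133, 0.004, 2.432]
contact_force: [1.6, 2.0, 2.0]
opening: 22.8
```

```bash
python3 st.py
```

```text
12.8 [541.949 126.69  127.547] [3.133 0.004 2.432] [1.574 2.022 1.982] [ 0.503 -0.361  0.023] 22.762905159861056  rad 104.89322109618828 ang 149.1488349221765
toolz [ 0.008  0.004 -1.   ] untilt twist [-0.004  0.008  0.   ] tip [542.468 126.943  63.549]
```

```bash
python3 arc.py 2.2 -0.9
```

```text
[[-0.0011, -0.0019, -0.0009], [-0.0011, -0.0019, -0.0009], [-0.001, -0.0019, -0.0009], [-0.001, -0.002, -0.0009], [-0.0009, -0.002, -0.0009], [-0.0009, -0.002, -0.0009], [-0.0009, -0.002, -0.0009], [-0.0008, -0.002, -0.0009], [-0.0008, -0.0021, -0.0009], [-0.0007, -0.0021, -0.0009]] 0.021 149.1488349221765
```

Call:
move_arm(linear=[[-0.0012, -0.0019, -0.0008], [-0.0012, -0.0019, -0.0008], [-0.0011, -0.0019, -0.0008], [-0.001, -0.002, -0.0008], [-0.0009, -0.002, -0.0008], [-0.0009, -0.002, -0.0008], [-0.0009, -0.002, -0.0008], [-0.0008, -0.002, -0.0008], [-0.0008, -0.0021, -0.0008], [-0.0007, -0.0021, -0.0008]], twist=[[-0.004, 0.008, 0.02], [0, 0, 0.02], [-0.002, 0.003, 0.02], [0, 0, 0.02], [-0.002, 0.003, 0.02], [0, 0, 0.02], [-0.002, 0.003, 0.02], [0, 0, 0.02], [-0.002, 0.003, 0.02], [0, 0, 0.02]], gripper=[0.02, 0.02, 0.02, 0.02, 0.02, 0.02, 0.02, 0.02, 0.02, 0.02])

```text
clock: 13.8
eef_pos: [536.8, 115.5, 125.1]
ee_rot: [3.138, -0.003, 2.657]
contact_force: [0.0, 0.0, -1.5]
opening: 22.8
```

```bash
python3 st.py;  python3 arc.py 2.2 -0.9
```

```text
13.8 [536.815 115.522 125.054] [ 3.138 -0.003  2.657] [ 0.023  0.046 -1.516] [ 0.099 -0.038 -0.023] 22.77526816702184  rad 104.29176378457711 ang 155.87793341553487
toolz [-0.001  0.005 -1.   ] untilt twist [-0.005 -0.001 -0.   ] tip [536.774 115.814  61.055]
[[-0.0014, -0.0018, -0.0009], [-0.0008, -0.002, -0.0009], [-0.0008, -0.0021, -0.0009], [-0.0007, -0.0021, -0.0009], [-0.0007, -0.0021, -0.0009], [-0.0007, -0.0021, -0.0009], [-0.0006, -0.0021, -0.0009], [-0.0006, -0.0021, -0.0009], [-0.0005, -0.0021, -0.0009], [-0.0005, -0.0021, -0.0009]] 0.021 155.87793341553487
```

It is dropping: z is 2.4 mm lower with no contact force. Now straight down, gently.

Call:
move_arm(linear=[[-0.0002, -0.0003, -0.001], [-0.0002, -0.0004, -0.001], [0, 0, -0.001], [0, 0, -0.001], [0, 0, -0.0015], [0, 0, -0.0015], [0, 0, -0.0015], [0, 0, -0.0015], [0, 0, -0.0015], [0, 0, -0.001]], twist=[[-0.005, 0, 0], [0, 0, 0], [0, 0, 0], [0, 0, 0], [0, 0, 0], [0, 0, 0], [0, 0, 0], [0, 0, 0], [0, 0, 0], [0, 0, 0]], gripper=[0.02, 0.02, 0.02, 0.02, 0.02, 0.02, 0.02, 0.02, 0.02, 0.02])

```text
clock: 14.8
eef_pos: [535.7, 114.7, 113.6]
ee_rot: [-3.139, -0.001, 2.657]
contact_force: [-2.1, 2.1, 7.8]
opening: 22.6
```

```bash
python3 st.py
```

```text
14.8 [535.725 114.652 113.596] [-3.139 -0.001  2.657] [-2.122  2.11   7.847] [ 0.14   0.524 -0.021] 22.61352216345917  rad 104.93823712612426 ang 156.55465731234912
toolz [-0.002 -0.002 -1.   ] untilt twist [ 0.002 -0.002  0.   ] tip [535.572 114.524  49.596]
```

The pin is 13.9 mm below the plate contact, so the collar should be on the wheel. I'll press harder to confirm it is home.

Call:
move_arm(linear=[[0, 0, -0.002], [0, 0, -0.003], [0, 0, -0.003], [0, 0, -0.003], [0, 0, 0], [0, 0, 0], [0, 0, 0], [0, 0, 0], [0, 0, 0], [0, 0, 0]], twist=[[0, 0, 0], [0, 0, 0], [0, 0, 0], [0, 0, 0], [0, 0, 0], [0, 0, 0], [0, 0, 0], [0, 0, 0], [0, 0, 0], [0, 0, 0]], gripper=[0.02, 0.02, 0.02, 0.02, 0.02, 0.02, 0.02, 0.02, 0.02, 0.02])

```text
clock: 15.8
eef_pos: [536.0, 115.1, 113.6]
ee_rot: [-3.137, 0.002, 2.655]
contact_force: [-1.6, 0.2, 4.1]
opening: 22.9
```

```bash
python3 st.py; python3 -c "
from h import *
D=get_image('side')
c=D['color'][140:260,260:400]; cv2.imwrite('pics/d7.png',cv2.resize(cv2.cvtColor(c,cv2.COLOR_RGB2BGR),None,fx=5,fy=5,interpolation=2))
save(get_image('wrist'),'w7.png')"
```

```text
15.8 [535.979 115.099 113.641] [-3.137  0.002  2.655] [-1.591  0.23   4.079] [0.178 0.092 0.024] 22.88897684893154  rad 104.88480683113838 ang 156.2755139527914
toolz [-0.    -0.005 -1.   ] untilt twist [ 0.005 -0.     0.   ] tip [535.957 114.762  49.642]
```

View pics/d7.png

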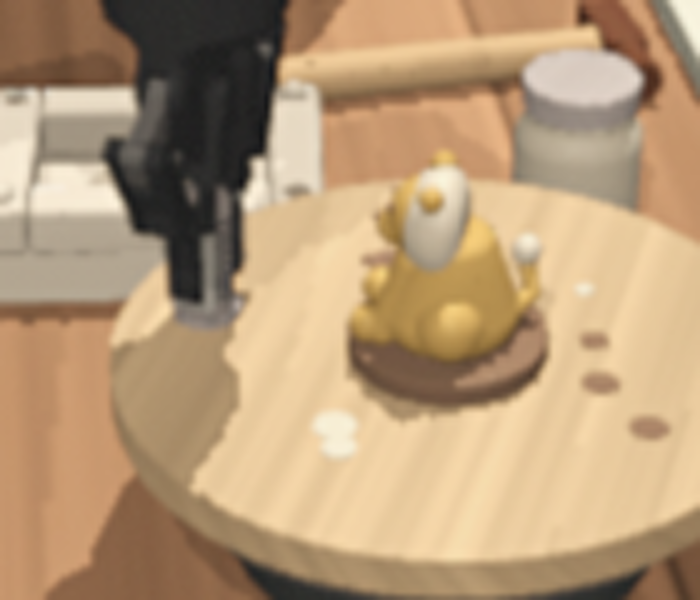

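View pics/w7.png

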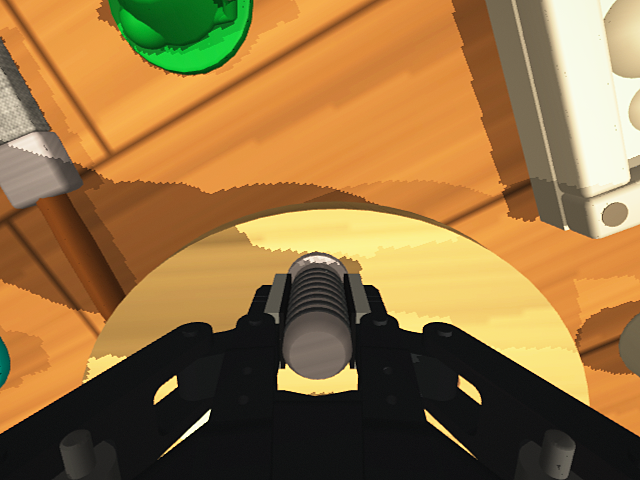

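The collar lies flat on the wheel and the lion is still in the middle. Release, then retreat upward.

Call:
move_arm(linear=[[0, 0, 0], [0, 0, 0], [0, 0, 0], [0, 0, 0], [0, 0, 0], [0, 0, 0], [0, 0, 0.008], [0, 0, 0.015], [0, 0, 0.02], [0, 0, 0.025]], twist=[[0, 0, 0], [0, 0, 0], [0, 0, 0], [0, 0, 0], [0, 0, 0], [0, 0, 0], [0, 0, 0], [0, 0, 0], [0, 0, 0], [0, 0, 0]], gripper=[0.045, 0.045, 0.045, 0.045, 0.045, 0.045, 0.045, 0.045, 0.045, 0.045])

```text
clock: 16.9
eef_pos: [532.9, 113.5, 180.7]
ee_rot: [-3.13, -0.004, 2.655]
contact_force: [0.5, 0.8, -0.1]
opening: 44.9
```

Call:
move_arm(linear=[[0, 0, 0.025], [0, 0, 0.025], [0, 0, 0.025], [0, 0, 0.02], [0, 0, 0.01], [0, 0, 0], [0, 0, 0], [0, 0, 0], [0, 0, 0], [0, 0, 0]], twist=[[0, 0, 0], [0, 0, 0], [0, 0, 0], [0, 0, 0], [0, 0, 0], [0, 0, 0], [0, 0, 0], [0, 0, 0], [0, 0, 0], [0, 0, 0]], gripper=[0.045, 0.045, 0.045, 0.045, 0.045, 0.045, 0.045, 0.045, 0.045, 0.045])

```text
clock: 17.9
eef_pos: [532.1, 113.7, 293.7]
ee_rot: [-3.133, -0.002, 2.656]
contact_force: [-0.3, -0.1, -0.3]
opening: 44.9
```

```bash
python3 st.py; python3 -c "
from h import *
D=get_image('side');save(D,'d8.png');W=get_image('wrist');save(W,'w8.png')
c=D['color'][140:260,260:400]; cv2.imwrite('pics/d8z.png',cv2.resize(cv2.cvtColor(c,cv2.COLOR_RGB2BGR),None,fx=5,fy=5,interpolation=2))
R=np.array(W['R']);t=np.array(W['t']).ravel()
z=W['depth']; v,u=np.mgrid[:480,:640]
d=np.stack([(u-W['cx'])/W['fx'],(v-W['cy'])/W['fy'],np.ones_like(u,float)],-1)@R
P=-R.T@t+d*z[...,None]
m=(np.hypot(P[...,0]-536,P[...,1]-115)<16)&(P[...,2]>130); Q=P[m]; print(m.sum(),np.median(Q[:,2]),cv2.minEnclosingCircle(Q[:,:2].astype(np.float32)))
"
```

```text
17.9 [532.129 113.676 293.746] [-3.133 -0.002  2.656] [-0.261 -0.142 -0.325] [-0.043 -0.011  0.036] 44.94651073558815  rad 107.87404558605866 ang 157.79033195586084
toolz [-0.006 -0.007 -1.   ] untilt twist [ 0.007 -0.006  0.   ] tip [531.775 113.224 229.749]
7367 364.81309476985285 ((533.526611328125, 116.40214538574219), 13.913697242736816)
```

View pics/d8z.png

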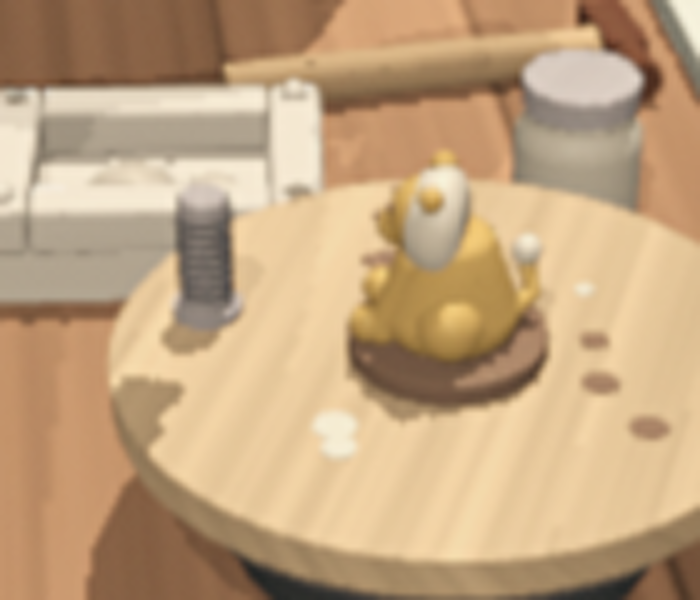

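View pics/d8.png

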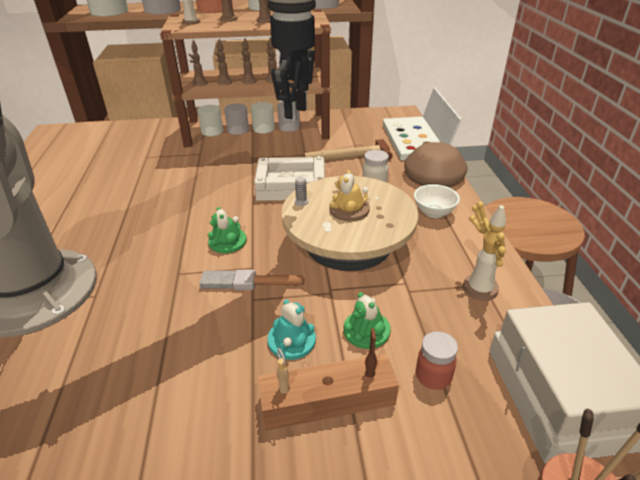

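View pics/w8.png

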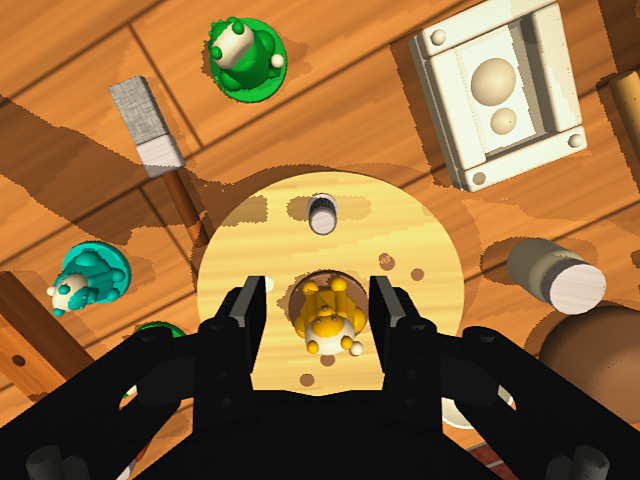

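The pin stands upright with its collar on the wheel, at (323,213) in the wrist view. The lion is central at (328,310). One height check, then hand in.

```bash
python3 -c "
from h import *
W=get_image('wrist')
R=np.array(W['R']);t=np.array(W['t']).ravel()
z=W['depth']; v,u=np.mgrid[:480,:640]
d=np.stack([(u-W['cx'])/W['fx'],(v-W['cy'])/W['fy'],np.ones_like(u,float)],-1)@R
P=-R.T@t+d*z[...,None]
for lo,hi in((138,155),(90,98)):
  m=(np.hypot(P[...,0]-536,P[...,1]-115)<17)&(P[...,2]>lo)&(P[...,2]<hi); Q=P[m]; print(m.sum(),np.median(Q[:,2]),Q.max(0),cv2.minEnclosingCircle(Q[:,:2].astype(np.float32)))
m=(np.hypot(P[...,0]-632,P[...,1]-73)<60)&(P[...,2]>91)&(P[...,2]<106);print('foot',cv2.minEnclosingCircle(P[m][:,:2].astype(np.float32)))
print(r.finish_job())
"
```

```text
613 144.30400219172822 [546.83109973 126.23794249 146.89749958] ((535.3408203125, 114.91551971435547), 11.656463623046875)
195 92.64226020085187 [545.90400313 129.58077345  97.19184999] ((535.2058715820312, 115.01912689208984), 14.929412841796875)
foot ((630.7756958007812, 72.50759887695312), 41.89093780517578)
the job is handed in; nothing more can be done
None
```

The turntable is locked. I took the pin from the middle hole of the block, put it through the bush and turned the wheel about 26° until the pin found an index hole. It dropped 13.9 mm past where it first touched the plate. I pressed it home, let go and raised the arm clear. The job was handed in at about 18 s.

**Last checks:**
- **Pin:** upright, with its top at z ≈ 144 mm (145 expected) and the top of its collar at z ≈ 93 mm, so the collar lies on the wheel.
- **Lion:** its foot is within about 1.5 mm of the wheel's centre.
- **Surroundings:** the other things I could see in the side and wrist views looked unmoved.

**What went wrong on the way:**
- The first part of the sweep pressed too hard. The tip stuck on the plate and the hand tilted slightly, so I eased off, straightened it and continued.
- One quick measurement of the pin's height picked up the gripper instead of the pin. I repeated it correctly before handing in.

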